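# Set a scored glass plate over the breaking edge

## Task

Set the frosted glass plate up for snapping: push it flat against the fence of the scoring board and along the fence towards the robot until its scored line lies right over the board's steel edge, so that the strip to be broken off overhangs. Then push the raised hold-down bar over until it lies on the plate. Only push: do not lift the plate, and leave the loose things round about where they are.

Things in the scene. Friction and masses are not known exactly. Their poses are not given: they have to be found in the camera images.
- scoring_board: Black scoring board, fixed to the bench, 230 mm long (its x) by 156 mm wide (its y); its top is 30 mm above the bench. Origin: centre of its underside, on the bench. Its +x points roughly away from the robot. Its end at x = -115 mm, facing the robot, is the steel breaking edge. An aluminium fence stands along its -y (right) side.
- breaking_edge (a point): Middle of the steel breaking edge, on the board's top: board frame (-115, 0, +30) mm. The edge runs along the board's y.
- fence (a point): Point on the straight face of the fence, at the board's top: board frame (0, -50, +30) mm. The face looks to the board's +y and runs along x from -78 to +115 mm; the fence is 16 mm wide and 10 mm higher than the board's top. The bar's two hinge lugs continue it towards the breaking edge.
- glass_plate: Loose pale frosted glass plate, 140 mm (its x) by 100 mm (its y), 5 mm thick, 0.12 to 0.25 kg, sliding easily. It starts flat on the board, overhanging nowhere, a little askew, clear of the fence. Origin: centre of its underside. A thin dark scored line crosses its top 40 mm from its -x end, the end nearest the breaking edge. Set up, its long side lies along the fence and 40 mm overhang.
- score_left (a point): End of the scored line on the plate's +y side, on its top face (plate frame -30, +50, +5 mm).
- score_right (a point): End of the scored line on the plate's -y side, the side that goes against the fence, on its top face (plate frame -30, -50, +5 mm).
- hold_bar_hinge (a point): Hinge centre of the hold-down bar, on the board: (-96, -61, +42) mm from the board's origin in the board's axes. The hinge axis is along the board's x.
- hold_bar (a joint): Angle of the hold-down bar: aluminium, 20 mm wide, 10 mm thick, 140 mm from hinge to tip. 0: level on the plate, pointing to the board's +y; pi/2: upright. Starts 1.4 to 1.83 and stays there by friction (0.06 N m); pushed over to the plate's side by more than about 40 degrees from upright, it sinks slowly by itself and rests on the plate by its weight.
- hold_bar_pad (a point): Rubber thumb pad on the bar near its free end, 126 mm from the hinge, on the face that is uppermost when the bar lies down (50 mm above the bench then) and that looks to the board's -y when the bar stands up.
- glass_cutter: Loose pencil glass cutter, wooden handle, 147 mm long, 11 mm thick, lying on the bench; to be left alone. Origin under the middle.
- beaker: Loose glass beaker, 70 mm wide, 82 mm high, behind the board; to be left alone. Origin: centre of its underside.
- vial: Loose small white jar with a black cap, 36 mm wide, 78 mm high, behind the board; to be left alone. Origin: centre of its underside.
- marker: Loose black marker pen, 132 mm long, 14 mm thick, lying on the bench in front of the board; to be left alone. Origin under the middle.

How it is judged:
By the outcome, as a careful person would: the job done as asked, in the order asked, and still so for the second after the job is handed in, with the robot touching nothing.
It also fails if it takes over 69 s, if anything falls off the work surface, if the arm or the gripper's body presses on something with over 40 N, if the wrist force passes 120 N, or if a joint passes its speed limit or range.

## Robot

A 7-joint arm with a two-finger parallel gripper is mounted at the origin on the work surface; the furniture and walls round the work are solid. World frame = base frame: x ahead of the robot, y to its left, z up, the work surface at z = 0. Lengths are in m, angles in degrees, forces in N, time in s.
With the tool pointing down it reaches from about 0.425 to 0.875 m from the base axis. Payload 4.7 kg.
Tool frame: the origin (TCP) lies midway between the tips of the shut fingers; the grasp point (between the pads) lies 19 mm behind it; z points along the fingers, x is the direction in which the jaws open and shut, and the axes are right-handed (so a half turn about z gives the same grasp; the last joint's range is limited). The gripper opens to 87 mm and grips with 3 to 60 N. Pads are 19 mm wide; open, the fingers measure 117 mm over their backs; the gripper's body (75 mm by 190 mm) begins 51 mm behind the grasp point.
Start: joints at [74.548, 18.392, -4.016, 83.108, 1.295, 78.541, -3.26], TCP at [0.182, -0.624, 0.223] pointing down, gripper open.
Joint ranges: [-163.93, 163.93], [-17.29, 119.83], [-79.2, 71.16], [3.27, 140.29], [-89.18, 269.18], [5.43, 117.66], [-154.24, 154.24]. Speed limits (degrees/s): [147.25, 147.25, 180, 180, 180, 180, 180].

## Interface

Orientations are given as [roll, pitch, yaw] about the fixed x, y, z axes, in that order (R = Rz(yaw) Ry(pitch) Rx(roll)).
In Python, from cell import telemetry, optics, env gives the robot as it stands.
- The arm moves only by the tool arm_command, never from a script. Its arguments are lists of equal length, an entry for each row: "translation": the shift along the tool's x, y, z in cm, a list of three; "twist": the turn about the tool's z in degrees. In form: {"translation": [[x, y, z], ...], "twist": [twist, ...]}. A call has 1 to 10 rows; each row shifts and turns the pose as measured when the row begins, along the tool's axes as they then stand; what a row does not reach is not made up. A row lasts 1/8 s, in which the tool goes at most 62.5 mm and 10.7 degrees, less where a joint would pass 70% of its speed; a pose out of reach is approached as far as the arm can. A call is refused whole if a number of a shift passes 6.25 or a number of a turn 10.7, either way. A call with a gripper value outside its range is refused whole. "grip" is the opening in per cent of the stroke, from 0 (shut) to 100 (fully open), set as the call begins (left out, the last holds). The fingers move at their own pace and stop on an object; "force" is the grip in N (left out, the last holds). Time passes only in rows, so rows that do not move let the fingers close. It gives the time, the measured TCP pose, the force and the opening at its end, in the units of the state.
- telemetry.get_obs(): the state, without advancing time (a new reading comes with each control period).
- optics.read_camera(name): name is "side" or "top"; returns a dict with "img" (400x640x3 uint8, blue, green, red), "fx", "fy", "cx", "cy" (pixels), "extrinsics" (4x4, takes a point from camera to world coordinates). Camera axes: x right, y up, looking along -z (the intrinsics and any distortion apply to the point x, -y, -z); pixel columns grow to the right and rows downward; lengths in m; the calibration is good to about 2 mm. A picture is of the moment at which its call begins. There is no depth.
- env.sign_off(): hands the job in, once; it reports no verdict.
The state is a dict: "time_s": time; "qpos": joint angles; "joint_velocities": joint speeds; "effort": joint torques, N m; "tool_pos": TCP position; "tool_rot": TCP orientation; "force": force on the tool from outside, world axes, zero at the start; "wrist_torque": the same for the moment, N m; "grip_width": finger opening in m.
Only numpy, scipy, OpenCV 4.12 (cv2) and the standard library are available. Lean on these libraries where they do the work, as an engineer would, in place of code of your own. Each camera call takes 0.05 s, during which the arm holds its last target. There are 200 camera calls.

## Working session

There is one attempt and no reset: what is moved stays moved. The work goes in short steps, Python scripts to look and compute and a tool call to move; the robot and the scene stay as the last step left them, time stands still between calls to the robot, and variables do not carry over. Pictures are saved under pics/ and viewed, about 8 in all and at most 12, crops included, and the job is handed in when it is done.

Besides the shell and the picture viewer there is one more tool, called after ">>>" as name([rows], argument=value, ...), one row to a line, values as JSON. arm_command: Moves the arm, as the interface text tells. Its arguments: {"type":"object","properties":{"translation":{"type":"array","items":{"type":"array","items":{"type":"number"}}},"twist":{"type":"array","items":{"type":"number"}},"grip":{"type":"number"},"force":{"type":"number"}},"required":["translation","twist"]}

```bash
mkdir -p pics; cat > h.py <<'E'
import numpy as np, cv2
from cell import telemetry, optics, env
def ray(c,u,v):
    E=np.array(c["extrinsics"]); d=E[:3,:3]@np.array([(u-c["cx"])/c["fx"],-(v-c["cy"])/c["fy"],-1.]); return E[:3,3],d
def onz(c,u,v,z):
    o,d=ray(c,u,v); return o+d*(z-o[2])/d[2]
def proj(c,p):
    E=np.array(c["extrinsics"]); q=E[:3,:3].T@(np.array(p)-E[:3,3]); return c["cx"]+c["fx"]*q[0]/-q[2], c["cy"]+c["fy"]*q[1]/q[2]
E
python3 - <<'E'
from h import *
print({k:np.round(v,3) for k,v in telemetry.get_obs().items()})
for n in("top","side"):
    c=optics.read_camera(n); cv2.imwrite(f"pics/{n}1.png",c["img"]); print({k:np.round(v,3) for k,v in c.items() if k!="img"})
E
```

```text
{'time_s': np.float64(0.0), 'qpos': array([74.547, 18.438, -4.014, 83.174,  1.297, 78.541, -3.262]), 'joint_velocities': array([-0.002, -0.001, -0.142,  0.093,  0.015, -0.057,  0.121]), 'effort': array([ 0.0000e+00, -4.9129e+01, -4.0400e-01, -3.1253e+01, -6.4000e-02,
        4.4000e-02,  0.0000e+00]), 'tool_pos': array([ 0.182, -0.623,  0.221]), 'tool_rot': array([ 1.79992e+02,  1.08000e-01, -7.37410e+01]), 'force': array([-0.561,  0.354,  0.861]), 'wrist_torque': array([-0.023, -0.03 , -0.053]), 'grip_width': np.float64(0.087)}
{'fx': np.float64(500.439), 'fy': np.float64(500.439), 'cx': np.float64(318.332), 'cy': np.float64(200.929), 'extrinsics': array([[-0.019,  0.994, -0.11 ,  0.448],
       [-1.   , -0.019,  0.006, -0.054],
       [ 0.004,  0.11 ,  0.994,  1.177],
       [ 0.   ,  0.   ,  0.   ,  1.   ]])}
{'fx': np.float64(429.943), 'fy': np.float64(429.943), 'cx': np.float64(323.801), 'cy': np.float64(205.83), 'extrinsics': array([[ 1.   , -0.015,  0.01 ,  0.58 ],
       [ 0.017,  0.597, -0.802, -0.729],
       [ 0.006,  0.802,  0.597,  0.566],
       [ 0.   ,  0.   ,  0.   ,  1.   ]])}
```

View pics/top1.png

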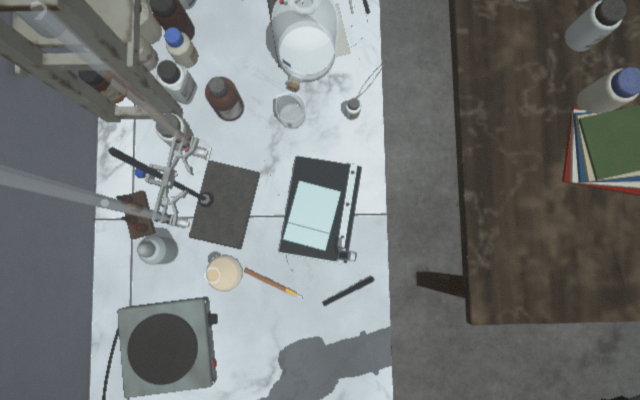

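View pics/side1.png

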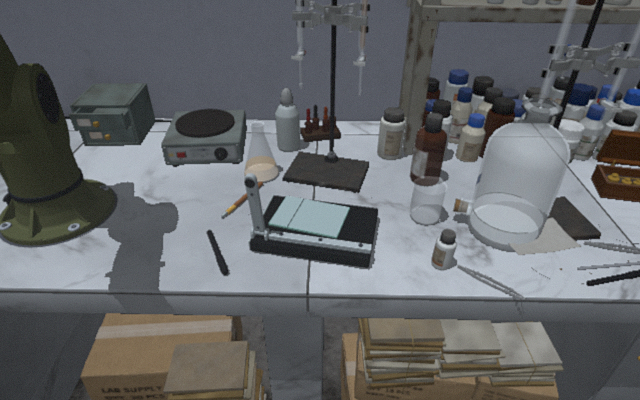

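The top view shows the board around (320,208), the plate at (312,215) and the upright bar and hinge near (345,255). In the side view the upright bar is at (252,205). Next I'll measure the plate and board contours.

```bash
python3 - <<'E'
from h import *
c=optics.read_camera("top"); im=c["img"]
x0,y0=265,140; cr=im[y0:280,x0:385]
cv2.imwrite("pics/crop1.png",cv2.resize(cr,None,fx=4.2,fy=4.2,interpolation=cv2.INTER_CUBIC))
hsv=cv2.cvtColor(cr,cv2.COLOR_BGR2HSV)
print(hsv[75,45],hsv[20,40],hsv[20,5])
for n,m,z in(("plate",cv2.inRange(hsv,(75,22,120),(105,255,255)),.035),("dark",cv2.inRange(hsv,(0,0,0),(180,255,70)),.03)):
    m=cv2.morphologyEx(m,cv2.MORPH_CLOSE,np.ones((3,3)) if n=="plate" else np.ones((3,3)))
    cs=cv2.findContours(m,cv2.RETR_EXTERNAL,cv2.CHAIN_APPROX_NONE)[0]
    k=max(cs,key=cv2.contourArea); P=np.array([onz(c,u+x0,v+y0,z)[:2] for u,v in k[:,0]],np.float32)
    r=cv2.minAreaRect(P); print(n,cv2.contourArea(k),np.round(r[0],4),np.round(r[1],4),r[2]); 
    b=cv2.boxPoints(r);print(np.round(b,4).tolist(),[np.round(proj(c,[*p,z])).tolist() for p in b])
E
```

```text
[ 93  28 219] [101  28  73] [ 99  20 207]
plate 2887.0 [ 0.5353 -0.0177] [0.1485 0.1687] 73.9291000366211
[[0.43369999527931213, -0.065700002014637], [0.59579998254776, -0.11240000277757645], [0.636900007724762, 0.030300000682473183], [0.4747999906539917, 0.07699999958276749]] [[322.0, 262.0], [341.0, 191.0], [279.0, 174.0], [259.0, 245.0]]
dark 188.5 [ 0.6497 -0.0308] [0.0437 0.0486] 78.01908874511719
[[0.621399998664856, -0.0471000000834465], [0.6689000129699707, -0.05719999969005585], [0.6779999732971191, -0.014499999582767487], [0.6304000020027161, -0.004399999976158142]] [[312.0, 181.0], [316.0, 161.0], [298.0, 157.0], [294.0, 177.0]]
```

View pics/crop1.png

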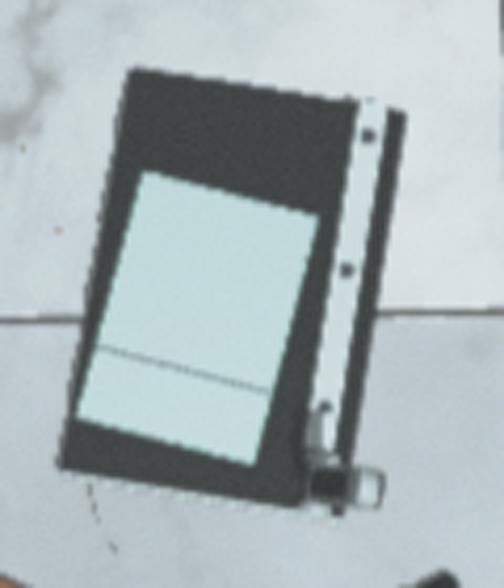

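The crop shows these corners: plate at (143,171), (319,215), (256,466), (75,417); board at (130,69), (405,113), (60,467), (340,513). The score line runs (97,346) to (272,391), and the upright bar sits at the near-right hinge (347,485).

```bash
cat >> h.py <<'E'
def fit(world,local):
    w=np.array(world)[:,:2];l=np.array(local,float);wc,lc=w.mean(0),l.mean(0)
    H=(l-lc).T@(w-wc);a=np.arctan2(H[0,1]-H[1,0],H[0,0]+H[1,1]);R=np.array([[np.cos(a),-np.sin(a)],[np.sin(a),np.cos(a)]])
    t=wc-R@lc;return t,np.degrees(a),R,np.round((w-(l@R.T+t))*1000,1)
E
python3 - <<'E'
from h import *
c=optics.read_camera("top")
P=lambda pts,z:[onz(c,265+(u+.5)/4.2-.5,140+(v+.5)/4.2-.5,z) for u,v in pts]
b=fit(P([(130,69),(405,113),(60,467),(340,513)],.03),[(.115,.078),(.115,-.078),(-.115,.078),(-.115,-.078)])
p=fit(P([(143,171),(319,215),(256,466),(75,417),(97,346),(272,391)],.035),[(.07,.05),(.07,-.05),(-.07,-.05),(-.07,.05),(-.03,.05),(-.03,-.05)])
for n,f in(("board",b),("plate",p)): print(n,np.round(f[0],4),f[1],f[3].tolist())
W=lambda x,y:np.round(b[2]@[x,y]+b[0],4)
L=lambda w:np.round(b[2].T@(w-b[0]),4)
print("plate in board",L(p[0]),p[1]-b[1]); print("hinge",W(-.096,-.061),"edge",W(-.115,0))
for q in [(.07,.05),(.07,-.05),(-.07,-.05),(-.07,.05)]: print(L(p[2]@q+p[0]))
s=optics.read_camera("side"); cr=s["img"][165:275,230:390]
cv2.imwrite("pics/scrop1.png",cv2.resize(cr,None,fx=5,fy=5,interpolation=cv2.INTER_CUBIC))
h=W(-.096,-.061)
for a in(1.4,1.6,1.83):
    q=W(-.096,-.061+.14*np.cos(a)); t=[*q,.042+.14*np.sin(a)];print(a,np.round(t,3),(np.array(proj(s,t))-[230,165])*5,(np.array(proj(c,t))-[265,140])*4.2)
E
```

```text
board [ 0.5572 -0.0645] -10.568089985666228 [[-4.2, -0.4], [-3.1, 1.3], [3.2, -1.5], [4.1, 0.6]]
plate [ 0.5419 -0.0448] -15.710266950097113 [[-0.5, -0.2], [0.4, 0.1], [-1.0, -0.5], [0.2, 0.7], [0.0, -0.8], [0.9, 0.8]]
plate in board [-0.0186  0.0166] -5.142176964430885
hinge [ 0.4516 -0.1069] edge [ 0.4441 -0.0435]
[0.0556 0.0601]
[ 0.0466 -0.0395]
[-0.0928 -0.0269]
[-0.0838  0.0727]
1.4 [ 0.456 -0.084  0.18 ] [137.92662822 -18.24447667] [279.10751289 469.15919839]
1.6 [ 0.451 -0.111  0.182] [110.94069696  18.1531342 ] [337.66844983 478.892757  ]
1.83 [ 0.445 -0.142  0.177] [79.8507653  80.34700022] [403.61810111 490.21526408]
```

View pics/scrop1.png

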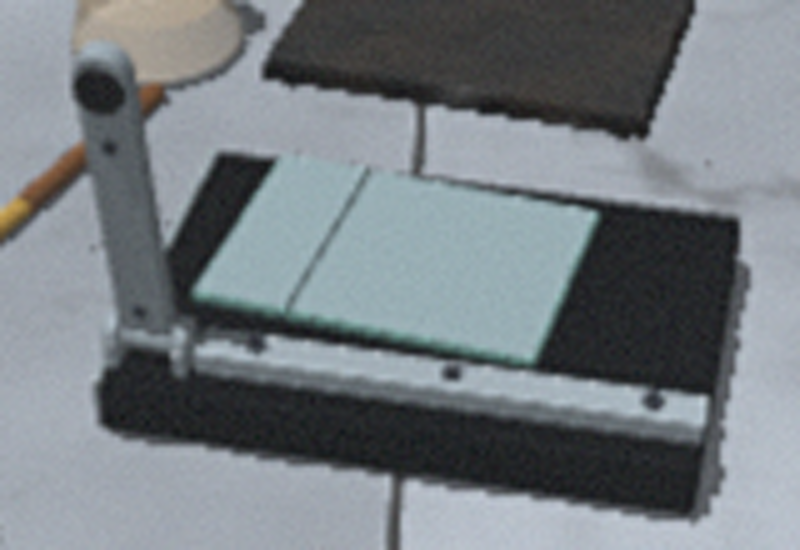

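The side view shows the bar upright with its pad facing us at (100,85). The plate corner is close to the fence at (535,360). The board's apparent length came out short, so I'll check its x origin with the side view.

```bash
python3 - <<'E'
from h import *
s=optics.read_camera("side"); c=optics.read_camera("top")
S=lambda u,v,z:onz(s,230+(u+.5)/5-.5,165+(v+.5)/5-.5,z)
T=lambda u,v,z:onz(c,265+(u+.5)/4.2-.5,140+(v+.5)/4.2-.5,z)
b0=np.array([.5572,-.0645]);a=np.radians(-10.57);R=np.array([[np.cos(a),-np.sin(a)],[np.sin(a),np.cos(a)]])
L=lambda w:np.round(R.T@(w[:2]-b0)*1000,1)
for n,u,v,z in[("botNearR",103,428,0),("botFarR",693,517,0),("topFarL",738,218,.03),("topNearL",218,153,.03),("topNearR",100,385,.03),("fenceFar top",712,398,.04),("plateNR",195,298,.0325),("plateFR",537,362,.0325),("score R",290,308,.035),("score L",368,171,.035)]: print(n,L(S(u,v,z)))
for n,u,v,z in[("topFL",130,69,.03),("topFR",405,113,.03),("topNL",60,467,.03),("NR",340,513,.03),("fence far L",358,100,.04),("fence far R",386,106,.04),("fence nearL",318,400,.04)]: print("T",n,L(T(u,v,z)))
print("rod base",onz(s,332,158,0),"clamp top view",onz(c,205,200,0))
g=cv2.cvtColor(c["img"],cv2.COLOR_BGR2GRAY)
print(g[235:270,300])
E
```

```text
botNearR [-114.8  -73.6]
botFarR [114.3 -74.5]
topFarL [113.4  72.4]
topNearL [-111.    72.2]
topNearR [-110.1  -81.8]
fenceFar top [115.9 -52.8]
plateNR [-89.8 -27.8]
plateFR [ 48.3 -37.6]
score R [-50.8 -28.9]
score L [-42.8  66. ]
T topFL [110.9  76.8]
T topFR [111.7 -77.4]
T topNL [-111.6   77.1]
T NR [-111.1  -76.8]
T fence far L [112.7 -50.2]
T fence far R [111.9 -65.9]
T fence nearL [-53.2 -54.8]
rod base [0.58829578 0.23983092 0.        ] clamp top view [0.58481381 0.20736745 0.        ]
[213 212 213 213 212 213 213 211 177 114  76  70  71  72  73  71  70  69
  70  83 135 172 185 192 193 193 191 192 195 191 195 194 195 192 195]
```

>>> arm_command([
  [0,0,-0.5],
  [0,0,-0.5],
  [0,0,-0.5],
  [0,0,-0.5],
  [0,0,-0.5],
  [0,0,-0.5],
], twist=[-10.5,-10.5,-10.5,-10.5,-10.5,-10.5], grip=100)

```text
time_s: 1.1
tool_pos: [0.1818, -0.6234, 0.2522]
tool_rot: [-179.9, 0.1, -9.2]
force: [-0.8, -0.1, -0.7]
grip_width: 0.0869
```

>>> arm_command([
  [1.7,-5,0],
  [1.7,-5,0],
  [1.7,-5,0],
  [1.7,-5,0],
  [1.7,-5,0],
  [1.7,-5,0],
  [1.7,-5,0],
], twist=[0,0,0,0,0,0,0])

```text
time_s: 1.98
tool_pos: [0.3575, -0.2914, 0.2522]
tool_rot: [179.9, -0.0, -9.6]
force: [0.6, 0.5, -0.7]
grip_width: 0.0866
```

>>> arm_command([
  [1.75,-4.4,0],
  [1.75,-4.4,0],
  [1.75,-4.4,0],
  [1.75,-4.4,0],
  [1.75,-4.4,0],
  [1.75,-4.4,0],
  [1.75,-4.4,0],
  [1.75,-4.4,0],
  [0,0,0],
], twist=[1,0,0,0,0,0,0,0,0])

```text
time_s: 3.1
tool_pos: [0.5655, 0.0448, 0.2534]
tool_rot: [179.7, -0.4, -10.3]
force: [0.4, -0.7, -0.9]
grip_width: 0.0868
```

```bash
cat >> h.py <<'E'
b0=np.array([.5572,-.0645]);aB=np.radians(-10.57);RB=np.array([[np.cos(aB),-np.sin(aB)],[np.sin(aB),np.cos(aB)]])
L=lambda w:np.round(RB.T@(np.array(w)[:2]-b0)*1000,1)
def st():
    o=telemetry.get_obs();print("t",round(float(o["time_s"]),2),"board mm",L(o["tool_pos"]),"z",round(o["tool_pos"][2]*1000,1),"yaw rel",round(o["tool_rot"][2]+10.57,2),"F",np.round(o["force"],1))
E
python3 -c "
from h import *;st()"
```

```text
t 3.1 board mm [-11.9 109. ] z 253.4 yaw rel 0.23 F [ 0.4 -0.7 -0.9]
```

>>> arm_command([
  [-0.4,0.4,4],
  [-0.4,0.4,4],
  [0,0,4],
  [0,0,4],
  [0,0,3],
  [0,0,0],
  [0,0,0],
], twist=[0.2,0,0,0,0,0,0])

```text
time_s: 3.98
tool_pos: [0.5575, 0.0281, 0.0605]
tool_rot: [179.4, -0.6, -11.0]
force: [0.3, 0.2, 0.5]
grip_width: 0.0872
```

```bash
python3 -c "
from h import *;st()
s=optics.read_camera('side');c=optics.read_camera('top')
a=cv2.resize(s['img'][140:280,220:400],None,fx=3,fy=3);b=cv2.resize(c['img'][130:280,260:380],None,fx=2.8,fy=2.8)
cv2.imwrite('pics/m1.png',np.hstack([a[:420,:450],b[:420,:336]]))
"
```

```text
t 3.98 board mm [-16.7  91.1] z 60.5 yaw rel -0.43 F [0.3 0.2 0.5]
```

View pics/m1.png

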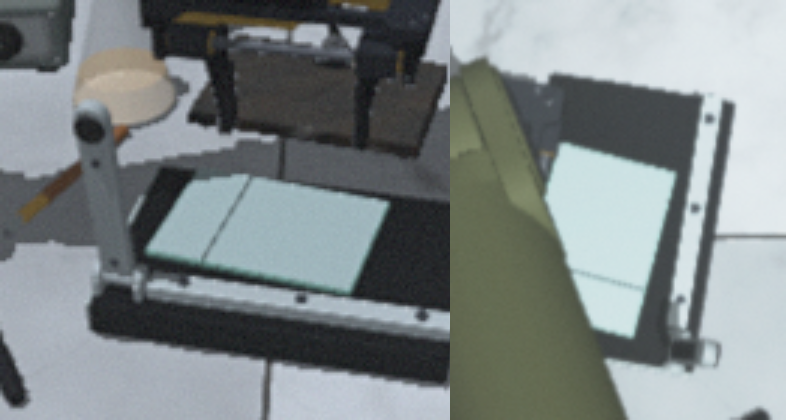

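>>> arm_command([
  [0,0,1.5],
  [0,0,1],
  [0,0,0.3],
  [0,0,0],
  [0,0,0],
], twist=[-0.4,0,0,0,0])

```text
time_s: 4.7
tool_pos: [0.5593, 0.0279, 0.0326]
tool_rot: [179.4, -0.9, -10.6]
force: [0.0, 0.3, -0.1]
grip_width: 0.0869
```

```bash
python3 -c "
from h import *;st()"
```

```text
t 4.7 board mm [-14.8  91.3] z 32.6 yaw rel 0.02 F [ 0.   0.3 -0.1]
```

>>> arm_command([
  [0,0.4,0],
  [0,0.4,0],
  [0,0.4,0],
  [0,0.4,0],
  [0,0.4,0],
  [0,0.4,0],
  [0,0,0],
], twist=[0,0,0,0,0,0,0])

```text
time_s: 5.58
tool_pos: [0.555, 0.0023, 0.0334]
tool_rot: [179.4, -0.9, -10.6]
force: [-0.2, 1.0, 0.2]
grip_width: 0.0867
```

```bash
python3 -c "
from h import *;st()"
```

```text
t 5.58 board mm [-14.4  65.3] z 33.4 yaw rel -0.02 F [-0.2  1.   0.2]
```

>>> arm_command([
  [0,0.15,0.15],
  [0,0.15,0],
  [0,0.15,0],
  [0,0.1,0],
], twist=[0,0,0,0])

```text
time_s: 6.08
tool_pos: [0.5543, -0.0021, 0.032]
tool_rot: [179.5, -0.9, -10.5]
force: [-0.0, 2.5, -0.4]
grip_width: 0.0869
```

```bash
python3 -c "
from h import *;st()"
```

```text
t 6.08 board mm [-14.3  60.8] z 32.0 yaw rel 0.02 F [-0.   2.5 -0.4]
```

>>> arm_command([
  [0,0.15,0],
  [0,0.15,0],
  [0,0.15,0],
  [0,0.15,0],
], twist=[0,0,0,0])

```text
time_s: 6.58
tool_pos: [0.5542, -0.0022, 0.0326]
tool_rot: [179.9, -1.0, -10.4]
force: [1.6, 4.7, -0.4]
grip_width: 0.0871
```

```bash
python3 -c "
from h import *;st()"
```

```text
t 6.58 board mm [-14.4  60.7] z 32.6 yaw rel 0.15 F [ 1.6  4.7 -0.4]
```

>>> arm_command([
  [0,0.35,0],
  [0,0.35,0],
  [0,-2,0],
  [0,-1,-3],
  [0,0,-5],
  [0,0,-2],
  [0,0,0],
], twist=[0,0,0,0,0,0,0])

```text
time_s: 7.45
tool_pos: [0.5559, 0.0211, 0.1351]
tool_rot: [179.9, -0.9, -10.4]
force: [0.2, 1.3, -0.4]
grip_width: 0.0871
```

```bash
python3 -c "
from h import *;st();print(telemetry.get_obs()['qpos'])"
```

```text
t 7.45 board mm [-17.   83.9] z 135.1 yaw rel 0.17 F [ 0.2  1.3 -0.4]
[ 39.84984874  16.24814778 -51.53318212 102.3452154   14.20451359
  67.18093329 -26.358081  ]
```

>>> arm_command([
  [5,0,0],
  [5,0,0],
  [0,4,0],
  [0,4,0],
  [0,0,0],
], twist=[0,0,0,0,0], grip=57)

```text
time_s: 8.07
tool_pos: [0.6374, -0.083, 0.1269]
tool_rot: [179.4, -0.2, -10.4]
force: [-0.1, 0.4, -0.3]
grip_width: 0.0512
```

>>> arm_command([
  [0,0,0],
  [0,0,0],
  [0,0,0],
  [0,0,0],
  [0,0,0],
  [0,0,0],
  [0,0,0],
  [0,0,0],
  [0,0,0],
  [0,0,0],
], twist=[10,10,10,10,10,10,10,10,10,0])

```text
time_s: 9.32
tool_pos: [0.6287, -0.0778, 0.1126]
tool_rot: [178.9, -0.9, -102.8]
force: [0.1, -1.1, -0.2]
grip_width: 0.0495
```

```bash
python3 -c "
from h import *;st();print(telemetry.get_obs()['qpos'])
s=optics.read_camera('side');c=optics.read_camera('top')
a=cv2.resize(s['img'][140:280,220:400],None,fx=3,fy=3);b=cv2.resize(c['img'][130:280,260:380],None,fx=2.8,fy=2.8)
cv2.imwrite('pics/m2.png',np.hstack([a[:420,:450],b[:420,:336]]))
"
```

```text
t 9.32 board mm [72.7  0.1] z 112.6 yaw rel -92.22 F [ 0.1 -1.1 -0.2]
[  27.67671777   24.22218076  -29.8813481    91.25830456   13.32280891
   69.21029888 -107.84682052]
```

View pics/m2.png

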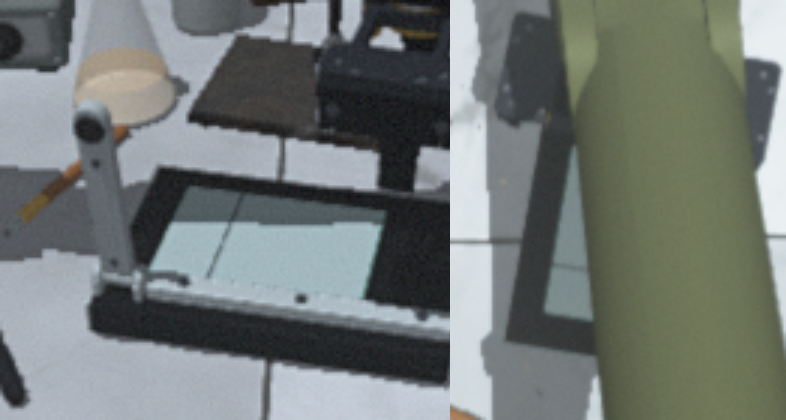

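```bash
python3 -c "
from h import *
s=optics.read_camera('side')
for n,u,v in [('FL',388,208),('FR',368,299),('NL',193,185),('NR',148,268),('sL',243,192),('sR',207,280)]: print(n,L(onz(s,220+(u+.5)/3-.5,140+(v+.5)/3-.5,.035)))
"
```

```text
FL [57.4 50.9]
FR [ 59.7 -45. ]
NL [-80.   48.8]
NR [-83.5 -44.5]
sL [-43.8  48.1]
sR [-43.3 -48.2]
```

>>> arm_command([
  [-0.4,-1,0],
  [0,0,3],
  [0,0,2],
  [0,0,0],
  [0,0,0],
], twist=[-2.2,0,0,0,0])

```text
time_s: 10.1
tool_pos: [0.642, -0.0764, 0.0623]
tool_rot: [179.1, -0.7, -100.0]
force: [0.3, 1.1, -0.9]
grip_width: 0.0497
```

```bash
python3 -c "
from h import *;st()"
```

```text
t 10.1 board mm [85.5  3.8] z 62.3 yaw rel -89.42 F [ 0.3  1.1 -0.9]
```

>>> arm_command([
  [0,0,1.6],
  [0,0,1],
  [0,0,0.4],
  [0,0,0],
  [0,0,0],
], twist=[0.6,0,0,0,0])

```text
time_s: 10.72
tool_pos: [0.6425, -0.077, 0.0319]
tool_rot: [179.3, -0.8, -100.6]
force: [0.8, -0.3, 0.3]
grip_width: 0.0494
```

```bash
python3 -c "
from h import *;st()"
```

```text
t 10.72 board mm [86.1  3.4] z 31.9 yaw rel -90.04 F [ 0.8 -0.3  0.3]
```

>>> arm_command([
  [0,0.5,0],
  [0,0.5,0],
  [0,0.5,0],
  [0,0.5,0],
  [0,0.5,0],
  [0,0.5,0],
  [0,0.5,0],
  [0,0.5,0],
  [0,0,0],
], twist=[0,0,0,0,0,0,0,0,0])

```text
time_s: 11.85
tool_pos: [0.6008, -0.0691, 0.0335]
tool_rot: [179.4, -0.8, -100.6]
force: [0.7, -0.5, 0.3]
grip_width: 0.0496
```

```bash
python3 -c "
from h import *;st()"
```

```text
t 11.85 board mm [43.7  3.5] z 33.5 yaw rel -90.03 F [ 0.7 -0.5  0.3]
```

>>> arm_command([
  [0,0.5,0.16],
  [0,0.5,0.02],
  [0,0.5,0.02],
  [0,0.5,0.02],
  [0,0.5,0.02],
  [0,0.5,0.02],
  [0,0.3,0.02],
  [0,0,0],
], twist=[0,0,0,0,0,0,0,0])

```text
time_s: 12.85
tool_pos: [0.5664, -0.0627, 0.0311]
tool_rot: [179.4, -0.8, -100.6]
force: [0.6, 0.2, -0.4]
grip_width: 0.0496
```

```bash
python3 -c "
from h import *;st()
s=optics.read_camera('side');c=optics.read_camera('top')
a=cv2.resize(s['img'][160:260,230:350],None,fx=5,fy=5,interpolation=cv2.INTER_CUBIC)
cv2.imwrite('pics/m3.png',a)
"
```

```text
t 12.85 board mm [8.7 3.5] z 31.1 yaw rel -90.04 F [ 0.6  0.2 -0.4]
```

View pics/m3.png

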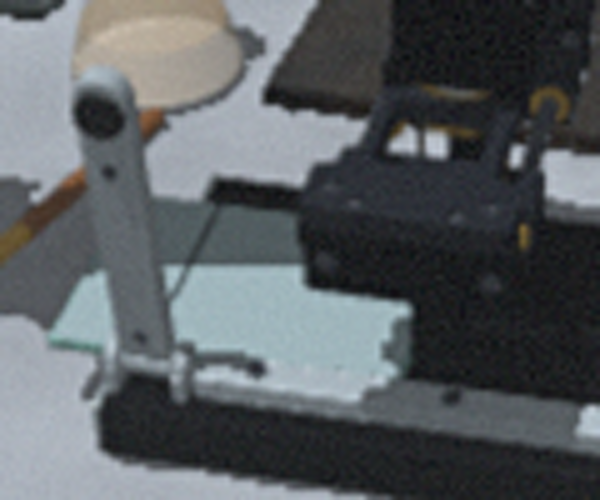

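```bash
python3 -c "
from h import *
s=optics.read_camera('side')
for n,u,v,z in [('NR top',48,337,.035),('NR bot',50,347,.03),('sL',221,203,.035),('smid',172,300,.035),('FR',408,305,.035),('boardNL',213,180,.03)]: print(n,L(onz(s,230+(u+.5)/5-.5,160+(v+.5)/5-.5,z)))
"
```

```text
NR top [-141.7  -50.7]
NR bot [-141.4  -50.7]
sL [-102.    48.2]
smid [-101.9  -18.7]
FR [-9.8 -2.4]
boardNL [-112.6   70.3]
```

>>> arm_command([
  [0,0.35,-0.05],
  [0,0.35,0.02],
  [0,0.3,0.02],
  [0,0.1,0.02],
  [0,0,0],
], twist=[0,0,0,0,0])

```text
time_s: 13.62
tool_pos: [0.5557, -0.0605, 0.0313]
tool_rot: [179.5, -0.8, -100.6]
force: [0.4, 0.7, 0.8]
grip_width: 0.0495
```

```bash
python3 -c "
from h import *;st()"
```

```text
t 13.62 board mm [-2.2  3.6] z 31.3 yaw rel -90.04 F [0.4 0.7 0.8]
```

>>> arm_command([
  [0,-1.5,0],
  [0,-2,-2],
  [0,0,-5],
  [0,0,-5],
  [0,0,-5],
  [5,0,0],
  [5,0,0],
  [5,0,0],
  [5,0,0],
  [5,0,0],
], twist=[0,0,0,0,0,0,0,0,0,0])

```text
time_s: 14.88
tool_pos: [0.5571, -0.315, 0.2105]
tool_rot: [179.8, -0.6, -100.0]
force: [-0.3, -0.2, 0.2]
grip_width: 0.0498
```

```bash
python3 -c "
from h import *;st()
s=optics.read_camera('side');c=optics.read_camera('top')
b=cv2.resize(c['img'][150:280,265:385],None,fx=4.5,fy=4.5,interpolation=cv2.INTER_CUBIC)
cv2.imwrite('pics/m4.png',b)
"
```

```text
t 14.88 board mm [  45.9 -246.2] z 210.5 yaw rel -89.45 F [-0.3 -0.2  0.2]
```

View pics/m4.png

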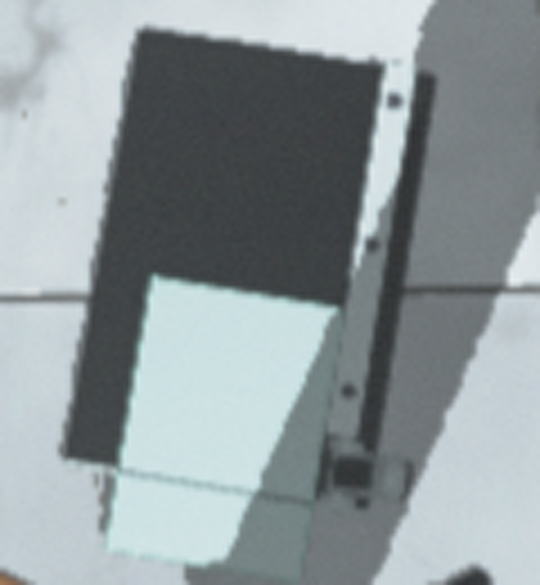

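The score line runs (118,469) to (315,501), close to the end of the dark top at (63,458) to (118,467). The plate lies along the fence. The steel strip may be pale and hard to see against the bench, so I'll zoom in on that corner.

```bash
python3 -c "
from h import *
s=optics.read_camera('side');c=optics.read_camera('top')
T=lambda u,v,z:L(onz(c,265+(u+.5)/4.5-.5,150+(v+.5)/4.5-.5,z))
for n,u,v,z in [('darkNL',63,458,.03),('darkN2',112,466,.03),('sL',118,469,.035),('sR',315,501,.035),('farL',143,28,.03),('farR',383,64,.03),('pFL',151,275,.035),('pFR',343,306,.035),('pNL',107,550,.035),('pNR',300,579,.035),('fence',385,64,.04)]: print(n,T(u,v,z))
st=lambda a:np.clip((a.astype(float)-20)*1.2,0,255).astype(np.uint8)
a=cv2.resize(c['img'][235:285,270:310],None,fx=10,fy=10,interpolation=cv2.INTER_NEAREST)
b=cv2.resize(s['img'][180:230,240:280],None,fx=10,fy=10,interpolation=cv2.INTER_NEAREST)
cv2.imwrite('pics/m5.png',np.hstack([st(a),st(b)]))
g=c['img'].mean(2).astype(int)
for u in(281,284,287,290,305,315):print(u,g[246:270,u])
"
```

```text
darkNL [-113.    77.5]
darkN2 [-112.9   52.4]
sL [-113.9   48.8]
sR [-113.4  -51.7]
farL [111.8  75. ]
farR [113.6 -50.4]
pFL [-14.4  49. ]
pFR [-13.9 -49.9]
pNL [-154.7   47.4]
pNR [-152.9  -50.5]
fence [111.8 -51.1]
281 [ 70  70  68  71  73  90 164 195 197 200 202 202 202 202 202 201 201 199
 199 200 199 200 200 201]
284 [ 69  69  70  71  69  74 112 185 206 197 197 200 199 199 199 200 199 200
 200 200 199 198 200 199]
287 [ 72  70  71  71  73  70  90 167 189 182 180 178 178 156 136 134 161 180
 156 130 128 136 170 191]
290 [ 72  72  72  77  76  78  83 118 176 177 151 150 150 160 177 205 215 212
 212 214 217 216 219 219]
305 [217 217 219 216 219 219 218 218 219 216 187 193 215 219 219 219 219 219
 219 220 220 220 221 220]
315 [218 219 218 219 219 219 220 219 220 220 218 216 187 198 218 221 220 219
 219 219 218 220 220 211]
```

View pics/m5.png

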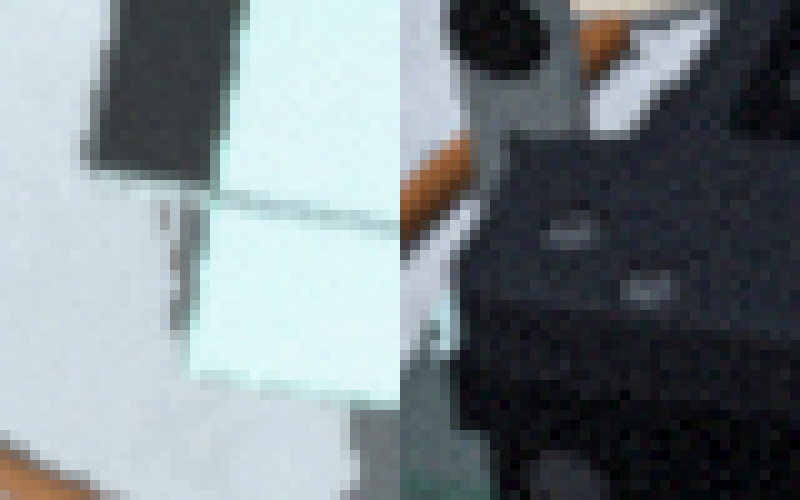

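The corner zoom shows a thin pale steel line just past the dark top, at (90–200,180), so the score looks about 2–3 mm short of the edge. To settle it, I'll touch the board's far end with the same finger faces. The tool should then stop 130 mm short of that contact.

>>> arm_command([
  [-5,-2,0],
  [-5,-2,0],
  [-5,-2,0],
  [-5,-2,0],
  [-4,-2,0],
  [0,0,0],
], twist=[0.5,0,0,0,0,0])

```text
time_s: 15.82
tool_pos: [0.706, -0.0782, 0.2072]
tool_rot: [179.8, -0.1, -100.1]
force: [1.0, 0.3, -0.0]
grip_width: 0.0498
```

```bash
python3 -c "
from h import *;st()
c=optics.read_camera('top')
im=cv2.imread('pics/top1.png')
for n,u,v in (('beaker near rim z.08',290,128),('vial near',352,119)): print(n,L(onz(c,u,v,0)),L(onz(c,u,v,.08)))
"
```

```text
t 15.82 board mm [148.8  13.8] z 207.2 yaw rel -89.48 F [ 1.   0.3 -0. ]
beaker near rim z.08 [182.  103.9] [162.2  96.2]
vial near [228.6 -39.6] [205.6 -37.6]
```

>>> arm_command([
  [1.2,0.9,0],
  [0,0,4],
  [0,0,4],
  [0,0,4],
  [0,0,3],
  [0,0,0],
  [0,0,0],
], twist=[0.4,0,0,0,0,0,0])

```text
time_s: 16.75
tool_pos: [0.6884, -0.1086, 0.0582]
tool_rot: [-179.9, -0.7, -101.6]
force: [0.7, 0.2, 0.3]
grip_width: 0.0496
```

```bash
python3 -c "
from h import *;st()
"
```

```text
t 16.75 board mm [137.1 -19.3] z 58.2 yaw rel -91.05 F [0.7 0.2 0.3]
```

>>> arm_command([
  [-1,0,2],
  [0,0,1.2],
  [0,0,0.2],
  [0,0,0],
], twist=[-1,0,0,0])

```text
time_s: 17.25
tool_pos: [0.6923, -0.0988, 0.0251]
tool_rot: [-179.7, -0.7, -100.6]
force: [-0.4, -0.1, 0.4]
grip_width: 0.0493
```

>>> arm_command([
  [0,0.3,0],
  [0,0.3,0],
  [0,0.2,0],
  [0,0.1,0],
], twist=[0,0,0,0])

```text
time_s: 17.75
tool_pos: [0.6835, -0.0972, 0.0262]
tool_rot: [-179.6, -0.7, -100.6]
force: [0.7, -1.0, 0.2]
grip_width: 0.0494
```

```bash
python3 -c "
from h import *;st()
"
```

```text
t 17.75 board mm [130.2  -9. ] z 26.2 yaw rel -90.0 F [ 0.7 -1.   0.2]
```

>>> arm_command([
  [0,0.2,0.1],
  [0,0.2,0],
  [0,0.15,0],
], twist=[0,0,0])

```text
time_s: 18.12
tool_pos: [0.6794, -0.0965, 0.0256]
tool_rot: [-179.4, -0.7, -100.6]
force: [5.5, -0.5, -2.4]
grip_width: 0.0498
```

```bash
python3 -c "
from h import *;st()
"
```

```text
t 18.12 board mm [126.   -9.1] z 25.6 yaw rel -90.01 F [ 5.5 -0.5 -2.4]
```

>>> arm_command([
  [0,0.15,0],
  [0,0.15,0],
  [0,0,0],
], twist=[0,0,0])

```text
time_s: 18.5
tool_pos: [0.6795, -0.0966, 0.0265]
tool_rot: [-178.9, -0.7, -100.6]
force: [0.8, -0.5, 0.3]
grip_width: 0.0498
```

```bash
python3 -c "
from h import *;st()
"
```

```text
t 18.5 board mm [126.1  -9.1] z 26.5 yaw rel -90.04 F [ 0.8 -0.5  0.3]
```

>>> arm_command([
  [0,-1,0],
  [-0.6,0,-2.5],
  [-0.6,0,-2],
  [0,4,0],
  [0,4,0],
  [0,3,0],
  [0,0,0],
], twist=[0,0,0,0,0,0,0])

```text
time_s: 19.38
tool_pos: [0.5791, -0.0632, 0.072]
tool_rot: [-179.4, -0.7, -100.5]
force: [-0.0, 0.4, -0.1]
grip_width: 0.0498
```

```bash
python3 -c "
from h import *;st()
"
```

```text
t 19.38 board mm [21.3  5.2] z 72.0 yaw rel -89.97 F [-0.   0.4 -0.1]
```

>>> arm_command([
  [0,0,2.2],
  [0,0,1.5],
  [0,0,0.3],
  [0,0,0],
], twist=[0,0,0,0])

```text
time_s: 19.88
tool_pos: [0.5829, -0.0641, 0.0328]
tool_rot: [-179.2, -0.7, -100.5]
force: [0.1, -0.3, -0.6]
grip_width: 0.0495
```

```bash
python3 -c "
from h import *;st()
"
```

```text
t 19.88 board mm [25.1  5.1] z 32.8 yaw rel -89.97 F [ 0.1 -0.3 -0.6]
```

>>> arm_command([
  [0,0.6,0.07],
  [0,0.6,0.02],
  [0,0.6,0.02],
  [0,0.4,0.02],
  [0,0,0],
], twist=[0,0,0,0,0])

```text
time_s: 20.5
tool_pos: [0.5605, -0.0597, 0.0325]
tool_rot: [-179.0, -0.7, -100.5]
force: [-0.5, -0.1, -0.6]
grip_width: 0.0495
```

```bash
python3 -c "
from h import *;st()
"
```

```text
t 20.5 board mm [2.4 5.3] z 32.5 yaw rel -89.97 F [-0.5 -0.1 -0.6]
```

>>> arm_command([
  [0,0.25,0.06],
  [0,0.2,0.02],
  [0,0.15,0.02],
  [0,0,0],
], twist=[0,0,0,0])

```text
time_s: 21.0
tool_pos: [0.5548, -0.0587, 0.0316]
tool_rot: [-179.0, -0.7, -100.5]
force: [0.2, -0.3, -0.0]
grip_width: 0.0499
```

```bash
python3 -c "
from h import *;st()
"
```

```text
t 21.0 board mm [-3.4  5.3] z 31.6 yaw rel -89.98 F [ 0.2 -0.3 -0. ]
```

>>> arm_command([
  [0,0.07,0.01],
  [0,0,0],
  [0,0,0],
], twist=[0,0,0])

```text
time_s: 21.38
tool_pos: [0.5543, -0.0586, 0.0315]
tool_rot: [-179.0, -0.7, -100.5]
force: [-0.3, -0.5, 0.5]
grip_width: 0.0492
```

```bash
python3 -c "
from h import *;st()
"
```

```text
t 21.38 board mm [-4.   5.3] z 31.5 yaw rel -89.97 F [-0.3 -0.5  0.5]
```

>>> arm_command([
  [0,-1.5,0],
  [0,-1.5,-2],
  [0,0,-5],
  [-4,0,-3],
  [-4,0,0],
  [-2,2,0],
  [0,2,0],
  [0,0,0],
], twist=[0,0,0,0,0,0,0,0])

```text
time_s: 22.38
tool_pos: [0.5698, 0.0449, 0.1343]
tool_rot: [-178.7, -0.5, -100.8]
force: [0.5, 0.7, 0.0]
grip_width: 0.0495
```

>>> arm_command([
  [0,0,0],
  [0,0,0],
  [0,0,0],
  [0,0,0],
  [0,0,0],
  [0,0,0],
  [0,0,0],
  [0,0,0],
  [0,0,0],
  [0,0,0],
], twist=[-10,-10,-10,-10,-10,-10,-10,-10,-9,0])

```text
time_s: 23.62
tool_pos: [0.5845, 0.0363, 0.1358]
tool_rot: [179.8, -1.8, -9.7]
force: [-0.5, 0.6, -0.3]
grip_width: 0.0494
```

```bash
python3 -c "
from h import *;st()
"
```

```text
t 23.62 board mm [  8.3 104.1] z 135.8 yaw rel 0.86 F [-0.5  0.6 -0.3]
```

>>> arm_command([
  [-4,0.6,0],
  [-4,0.6,2],
  [-0.4,0,3],
  [0,0,2],
  [0,0,0],
], twist=[0.8,0,0,0,0])

```text
time_s: 24.25
tool_pos: [0.5049, 0.037, 0.0629]
tool_rot: [-179.9, -2.1, -11.8]
force: [0.7, -0.2, -0.5]
grip_width: 0.0491
```

```bash
python3 -c "
from h import *;st()
print(telemetry.get_obs()['tool_rot'])"
```

```text
t 24.25 board mm [-70.1  90.1] z 62.9 yaw rel -1.19 F [ 0.7 -0.2 -0.5]
[-179.92208299   -2.12015444  -11.75637177]
```

>>> arm_command([
  [0,0,1.5],
  [0,0,1.2],
  [0,0,0.2],
  [0,0,0],
], twist=[-1.2,0,0,0])

```text
time_s: 24.75
tool_pos: [0.5085, 0.0368, 0.0337]
tool_rot: [-179.9, -2.3, -10.7]
force: [0.6, 0.2, 1.0]
grip_width: 0.0495
```

```bash
python3 -c "
from h import *;st()
print(telemetry.get_obs()['tool_rot'])"
```

```text
t 24.75 board mm [-66.4  90.6] z 33.7 yaw rel -0.1 F [0.6 0.2 1. ]
[-179.88443077   -2.29055601  -10.67077239]
```

>>> arm_command([
  [0,0.5,0.15],
  [0,0.5,0.02],
  [0,0.5,0.02],
  [0,0.5,0.02],
  [0,0.5,0.02],
  [0,0,0],
], twist=[0,0,0,0,0,0])

```text
time_s: 25.5
tool_pos: [0.5044, 0.0096, 0.0322]
tool_rot: [-179.9, -2.4, -10.7]
force: [0.2, -1.0, -1.1]
grip_width: 0.0495
```

```bash
python3 -c "
from h import *;st()"
```

```text
t 25.5 board mm [-65.5  63.2] z 32.2 yaw rel -0.17 F [ 0.2 -1.  -1.1]
```

>>> arm_command([
  [0,0.15,0],
  [0,0.15,0],
  [0,0.2,0],
  [0,0.2,0],
], twist=[-0.1,0,0,0])

```text
time_s: 26.0
tool_pos: [0.5037, 0.0072, 0.0324]
tool_rot: [-179.6, -2.5, -10.5]
force: [1.0, 5.8, -0.4]
grip_width: 0.0496
```

```bash
python3 -c "
from h import *;st()"
```

```text
t 26.0 board mm [-65.7  60.7] z 32.4 yaw rel 0.05 F [ 1.   5.8 -0.4]
```

The plate stops at the same spot as before (tool y 60.7 mm), so it is flush with the fence. Next I'll retreat, shut the fingers and go round over the bar to its outer side.

>>> arm_command([
  [0,-2,0],
  [0,-1,-3],
  [0,0,-5.5],
  [0,0,-5.5],
  [0,0,-5.5],
  [0,0,-3],
  [0,0,0],
], twist=[0,0,0,0,0,0,0], grip=0)

```text
time_s: 26.88
tool_pos: [0.4983, 0.0351, 0.2638]
tool_rot: [-179.9, -2.3, -10.4]
force: [0.0, 0.3, -0.9]
grip_width: 0.0004
```

>>> arm_command([
  [0,5,0],
  [0,5,0],
  [0,5,0],
  [-1,5,0],
  [-1,4,0],
  [0,0,0],
], twist=[0,0,0,0,0,0])

```text
time_s: 27.62
tool_pos: [0.4294, -0.2042, 0.2548]
tool_rot: [-179.9, -1.7, -10.3]
force: [0.3, 0.4, -0.4]
grip_width: 0.0007
```

```bash
python3 -c "
from h import *;st()
s=optics.read_camera('side');c=optics.read_camera('top')
a=cv2.resize(s['img'][130:270,200:350],None,fx=3,fy=3,interpolation=cv2.INTER_CUBIC);b=cv2.resize(c['img'][150:290,270:385],None,fx=3,fy=3,interpolation=cv2.INTER_CUBIC)
cv2.imwrite('pics/m6.png',np.hstack([a,b]))"
```

```text
t 27.62 board mm [-100.  -160.8] z 254.8 yaw rel 0.3 F [ 0.3  0.4 -0.4]
```

View pics/m6.png

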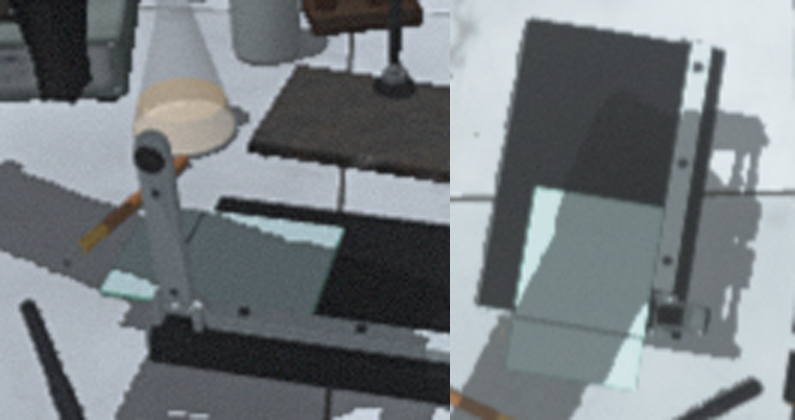

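The composite shows the plate flush along the fence. Its score line, starting at (513,316), now runs just past the dark top, on the steel edge. The bar is still upright, and the tool is on its outer side.

>>> arm_command([
  [0.3,0,4],
  [0,0,4],
  [0,0,4],
  [0,0,0.5],
  [0,0,0],
], twist=[0,0,0,0,0])

```text
time_s: 28.35
tool_pos: [0.4423, -0.194, 0.1279]
tool_rot: [-179.8, -1.9, -9.2]
force: [0.4, -0.0, -0.1]
grip_width: 0.0003
```

```bash
python3 -c "
from h import *;st()"
```

```text
t 28.35 board mm [ -89.2 -148.3] z 127.9 yaw rel 1.41 F [ 0.4 -0.  -0.1]
```

>>> arm_command([
  [-0.5,-0.8,0],
  [0,-0.8,0],
  [0,-0.8,0],
  [0,-0.8,0],
  [0,-0.8,0],
  [0,-0.8,0],
  [0,-0.8,0],
  [0,-0.8,0],
], twist=[1.4,0,0,0,0,0,0,0])

```text
time_s: 29.35
tool_pos: [0.4522, -0.127, 0.1325]
tool_rot: [-180.0, -2.3, -10.6]
force: [-0.1, -2.1, -0.3]
grip_width: 0.0001
```

```bash
python3 -c "
from h import *;st()"
```

```text
t 29.35 board mm [-91.7 -80.7] z 132.5 yaw rel -0.07 F [-0.1 -2.1 -0.3]
```

>>> arm_command([
  [-0.2,-0.8,0.2],
  [0,-0.8,0.1],
  [0,-0.8,0.1],
  [0,-0.8,0.1],
  [0,-0.8,0.1],
  [0,-0.8,0.1],
  [0,-0.8,0.1],
  [0,-0.8,0.1],
  [0,-0.8,0.1],
], twist=[0,0,0,0,0,0,0,0,0])

```text
time_s: 30.48
tool_pos: [0.4643, -0.0509, 0.1214]
tool_rot: [-179.9, -2.3, -10.6]
force: [-0.3, -0.8, 0.5]
grip_width: 0.0006
```

```bash
python3 -c "
from h import *;st()"
```

```text
t 30.48 board mm [-93.8  -3.7] z 121.4 yaw rel -0.08 F [-0.3 -0.8  0.5]
```

>>> arm_command([
  [0,-0.8,0],
  [0,-0.8,0],
  [0,-0.8,0],
  [0,0,0],
], twist=[0,0,0,0])

```text
time_s: 30.98
tool_pos: [0.4692, -0.0242, 0.1215]
tool_rot: [-179.9, -2.3, -10.6]
force: [0.6, -0.4, 0.1]
grip_width: 0.0002
```

>>> arm_command([
  [0,0,-3],
  [0,2,-4],
  [0,5,-5],
  [0,6,-3],
  [0,6,0],
  [0,6,0],
  [0,6,0],
  [0,6,0],
  [0,0,0],
  [0,0,0],
], twist=[0,0,0,0,0,0,0,0,0,0])

```text
time_s: 32.22
tool_pos: [0.3965, -0.3907, 0.2694]
tool_rot: [179.9, -2.5, -10.5]
force: [-0.1, 0.3, -0.2]
grip_width: 0.0003
```

```bash
python3 -c "
from h import *;st()
s=optics.read_camera('side');c=optics.read_camera('top')
a=cv2.resize(s['img'][130:270,200:350],None,fx=3,fy=3,interpolation=cv2.INTER_CUBIC);b=cv2.resize(c['img'][150:290,270:385],None,fx=3,fy=3,interpolation=cv2.INTER_CUBIC)
cv2.imwrite('pics/m7.png',np.hstack([a,b]))"
```

```text
t 32.23 board mm [ -98.2 -350.2] z 269.4 yaw rel 0.08 F [-0.1  0.3 -0.2]
```

View pics/m7.png

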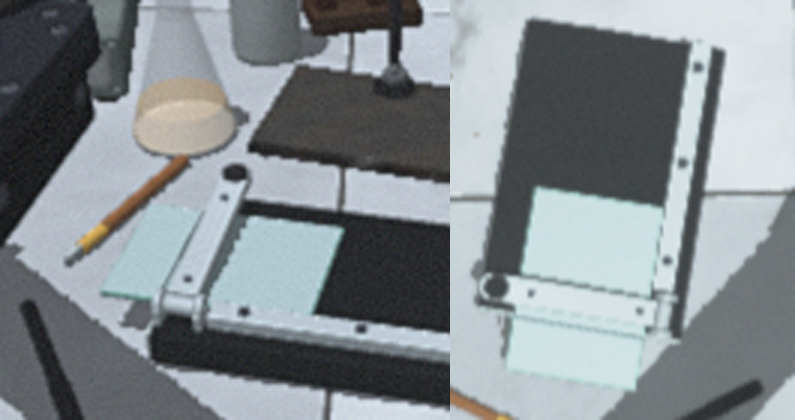

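The side view shows the bar sunk most of the way, with the pad at (235,172). I'll wait a few seconds and triangulate the pad height.

>>> arm_command([
  [0,0,0],
  [0,0,0],
  [0,0,0],
  [0,0,0],
  [0,0,0],
  [0,0,0],
  [0,0,0],
  [0,0,0],
  [0,0,0],
  [0,0,0],
], twist=[0,0,0,0,0,0,0,0,0,0])

```text
time_s: 33.58
tool_pos: [0.3979, -0.3877, 0.2705]
tool_rot: [179.8, -2.5, -10.2]
force: [0.3, 0.1, 0.6]
grip_width: 0.0004
```

>>> arm_command([
  [0,0,0],
  [0,0,0],
  [0,0,0],
  [0,0,0],
  [0,0,0],
  [0,0,0],
  [0,0,0],
  [0,0,0],
  [0,0,0],
  [0,0,0],
], twist=[0,0,0,0,0,0,0,0,0,0])

```text
time_s: 34.83
tool_pos: [0.3979, -0.3876, 0.2705]
tool_rot: [179.8, -2.5, -10.1]
force: [0.7, -0.7, 0.0]
grip_width: 0.0006
```

```bash
python3 -c "
from h import *;st()
s=optics.read_camera('side');c=optics.read_camera('top')
a=cv2.resize(s['img'][130:270,200:350],None,fx=3,fy=3,interpolation=cv2.INTER_CUBIC);b=cv2.resize(c['img'][150:290,270:385],None,fx=3,fy=3,interpolation=cv2.INTER_CUBIC)
cv2.imwrite('pics/m8.png',np.hstack([a,b]))
p=np.append(RB@[-.096,.065]+b0,.050)
print('predicted pad in composite: side',(np.array(proj(s,p))-[200,130])*3,'top',(np.array(proj(c,p))-[270,150])*3+[450,0])"
```

```text
t 34.83 board mm [ -97.4 -346.9] z 270.5 yaw rel 0.42 F [ 0.7 -0.7  0. ]
predicted pad in composite: side [235.26225559 180.69375056] top [494.26128237 284.06756787]
```

View pics/m8.png

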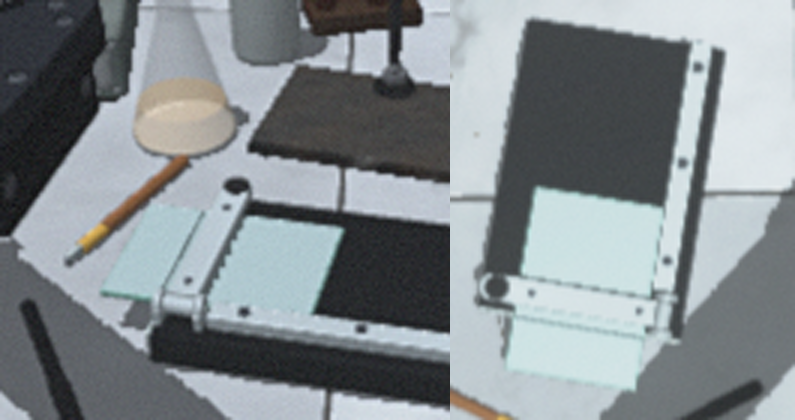

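The pad is now at (236,185), against a predicted lying position of (235,181). I'll check that it has stopped moving.

```bash
cat >> h.py <<'E'
def pad():
    g=optics.read_camera('side')['img'][185:198,272:286].mean(2); m=g<60; v,u=np.nonzero(m); print(telemetry.get_obs()['time_s'],'pad',round(u.mean()+272,2),round(v.mean()+185,2),m.sum())
E
python3 -c "
from h import *;pad()"
```

```text
34.975 pad 279.27 192.15 26
```

>>> arm_command([
  [0,0,0],
  [0,0,0],
  [0,0,0],
  [0,0,0],
  [0,0,0],
  [0,0,0],
  [0,0,0],
  [0,0,0],
], twist=[0,0,0,0,0,0,0,0])

```text
time_s: 35.98
tool_pos: [0.3978, -0.3877, 0.2705]
tool_rot: [179.8, -2.5, -10.2]
force: [1.6, 0.1, -0.1]
grip_width: 0.0005
```

```bash
python3 -c "
from h import *;pad()
c=optics.read_camera('top')
T=lambda u,v,z:L(onz(c,270+(u-450+.5)/3-.5,150+(v+.5)/3-.5,z))
for n,p in dict(FL=(537,186),FR=(663,205),NL=(507,369),NR=(636,388)).items(): print(n,T(*p,.035))
"
```

```text
36.025 pad 279.19 191.88 26
FL [-16.4  47.5]
FR [-14.9 -49.6]
NL [-156.4   46.5]
NR [-154.4  -51.6]
```

```bash
python3 -c "
from h import *;env.sign_off()"
```

```text
the job is handed in; nothing more can be done
```

The plate is set up for snapping and the hold-down bar is resting on it. I handed the job in at about 36 s of the 69 s allowed, with the arm clear of everything. No verdict came back.

**Against the fence:** I pushed the plate square with two fingers. After sliding it along, I pushed again and the tool stopped at the same 60.7 mm, so the plate is flush.

**Along the fence:** I touched the board's far end with the same finger faces and pushed the plate to exactly 130 mm short of that contact. That should put the scored line over the steel edge.

**Bar:** I pushed it over from its outer side and it sank onto the plate by itself.

**Last checks:**
- **Plate:** in the top view its ends lie at about x = -15.7 and -155.4 mm in the board frame, against targets of -15 and -155.
- **Bar:** its pad had stopped moving and sat about 1 pixel from where it should be when the bar lies flat.
- **Loose things:** I touched none of them, but I didn't measure their positions again at the end.

**Disagreement:** the cameras put the board's visible end 2–3 mm differently, because the pale steel strip blends into the bench. I relied on the touch measurement for the final position.

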